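Grade mixed bearing balls through the lane sorter

TASK

Slide the orange catch tray along the bench until its low side is flush and square against the foot of the blue sorter, lined up with it edge to edge. Then push the hopper's red bar slowly downhill to tip the hopper, so that the mixed balls roll down the board and sort themselves, both large white balls into the tray's wide compartment and both small black ones into the narrow one, and let the hopper back down onto its rest. Never fling the hopper up or touch the balls with the gripper, and leave the other things on the bench where they are.

Things in the scene. Friction and masses are not known exactly. Their poses are not given: they have to be found in the camera images.
- sorter: Blue steel ball sorter, fixed to the bench, 164 mm wide. Origin on the bench under the middle of its sloped board; own +y is uphill (hopper end), -y downhill (tray end), +x across the lanes, away from the robot. The aluminium board (y -0.14 to 0.15 m) falls 7 deg towards -y and 7 deg towards +x, between blue 50 mm side walls; balls leave over its open downhill edge.
- size_plate (a point): Middle of the top of the yellow plate that runs the board's length at sorter x = -4 mm. Its lower edge hangs 47 mm clear of the board: it keeps 60 mm balls in the near lane, while 40 mm balls roll under it into the far lane. A dumped, fast ball may run past.
- foot (a point): Middle of the top edge of the sorter's foot, a blue bar 164 mm wide and 28 mm high; this face of it looks downhill and is what the tray comes flush against. The board's open edge overhangs it by 25 mm downhill; its underside there stays more than 29 mm above the bench.
- dock (a point): Point on the bench, turning with the sorter (same axes), 191 mm downhill of the sorter's origin: where the tray's origin comes with 1 mm of clearance to the foot when the tray is square, flush and lined up (tray axes parallel to the sorter's).
- tray: Loose orange tray, 0.6 to 1 kg, 164 mm wide (own x), 150 mm long (own y), origin under its centre. Low inlet wall (24 mm) at +y; side walls are 24 mm high within 38 mm of the inlet edge, else 55 mm. A divider at x = +20 mm parts the wide compartment (x -78 to 18 mm) from the narrow one (x 22 to 78 mm). Starts empty, 40 to 80 mm downhill of its place, to 30 mm aside, turned up to 0.3 rad.
- tray_grip (a point): Middle of the top of the tray's grip wall, 60 mm above the bench, 70 mm from the tray's centre on its -y side. The grip wall is 164 mm wide and 10 mm thick: pinch it from above or push it from outside. Tray floor 5 mm thick.
- hopper (a joint): Hinge of the steel hopper trough (72 mm wide inside, 240 mm long, walls 45 mm high), rad: 0 lying level on its rest, positive as its rear rises and it pours downhill; stop at 0.7. Balls begin to run out at about 0.05; 0.4 empties it. Its own weight carries it back to its rest when let go; pushing the bar takes about 10 N at first.
- hopper_hinge (a point): Point on the fixed hinge axis at the hopper's mouth, midway between its walls, 102 mm above the bench; the axis runs along the sorter's x. The trough lies uphill (+y) of it.
- bar_mid (a point): Middle of the hopper's red bar: 14 mm thick, 100 mm long, along the sorter's x, on two posts that rise from the hinge 85 mm apart, either side of the trough; 150 mm straight above the hinge when the joint reads 0, moving with the hopper. Push it downhill (sorter -y) from its uphill side.
- large_a_center (a point): Centre of a white ceramic ball, 60 mm diameter, 0.36 kg, starts in the hopper.
- large_b_center (a point): Centre of the other white ceramic ball, 60 mm diameter, 0.36 kg, starts in the hopper.
- small_a_center (a point): Centre of a black ball, 40 mm diameter, 0.11 kg, starts in the hopper.
- small_b_center (a point): Centre of the other black ball, 40 mm diameter, 0.11 kg, starts in the hopper.
- large_a: The first white ball itself (turns as it rolls; use its centre point).
- large_b: The second white ball itself.
- small_a: The first black ball itself.
- small_b: The second black ball itself.
- nut: Bystander: zinc-plated hex nut, 95 mm across flats, 50 mm high; origin under its centre.
- washers_a: Bystander: stack of black washers, 90 mm wide, 45 mm high.
- washers_b: Bystander: stack of black washers, 90 mm wide, 63 mm high.
- socket: Bystander: chrome socket, 68 mm wide, 95 mm high.
- reaction_arm: Bystander: yellow steel torque reaction arm, 84 by 250 mm, 65 mm high, origin under its round end.
Mind the look-alikes: they are no part of the job. What is shaped like the small_b but green or turquoise is not meant. Leave any brown look-alike of the small_a alone.

How it is judged:
On the way, in this order (a step that is already met when the one before it is completed fails the run):
1. the tray stands flush, square and lined up at the sorter's foot, with the hopper still on its rest and all balls in it (x of tray in the frame of dock between -0.014 and 0.014 m and y of tray in the frame of dock above -0.014 m and angle between the y axis of tray and the y axis of sorter, either way round below 0.12 rad and height (world z) of tray below 0.006 m and angle between tray's own z axis and vertical below 0.05 rad and value of joint hopper below 0.02 rad and y of each of large_a_center, large_b_center, small_a_center, small_b_center in the frame of sorter above 0.14 m), for 0.3 s.
2. the hopper is tipped (value of joint hopper above 0.15 rad), for 0.1 s.
At the end, for the whole second after the job is handed in: Both white balls lie in the tray's wide compartment and both black balls in its narrow one, settled (slower than 0.15 m/s); the tray stands flat at the sorter's foot within 14 mm of its place along and across and within 0.12 rad of square; the hopper is back on its rest (joint below 0.03 rad) (x of tray in the frame of dock between -0.014 and 0.014 m and y of tray in the frame of dock above -0.014 m and angle between the y axis of tray and the y axis of sorter, either way round below 0.12 rad and height (world z) of tray below 0.006 m and angle between tray's own z axis and vertical below 0.05 rad and value of joint hopper below 0.03 rad and x of large_a_center in the frame of tray between -0.08 and 0.02 m and y of large_a_center in the frame of tray between -0.066 and 0.072 m and z of large_a_center in the frame of tray between 0 and 0.06 m and x of large_b_center in the frame of tray between -0.08 and 0.02 m and y of large_b_center in the frame of tray between -0.066 and 0.072 m and z of large_b_center in the frame of tray between 0 and 0.06 m and x of small_a_center in the frame of tray between 0.02 and 0.08 m and y of small_a_center in the frame of tray between -0.066 and 0.072 m and z of small_a_center in the frame of tray between 0 and 0.05 m and x of small_b_center in the frame of tray between 0.02 and 0.08 m and y of small_b_center in the frame of tray between -0.066 and 0.072 m and z of small_b_center in the frame of tray between 0 and 0.05 m and linear speed of each of large_a, large_b, small_a, small_b below 0.15 m/s); the robot touches nothing.
It fails at once if the hopper is flung up (faster than 1.5 rad/s) (velocity of joint hopper above 1.5 rad/s).
It fails at once if the gripper touches a ball (contact force between the fingers and large_a above 0.5 N or contact force between the fingers and large_b above 0.5 N or contact force between the fingers and small_a above 0.5 N or contact force between the fingers and small_b above 0.5 N).
It fails at once if another thing on the bench is moved by more than 30 mm (distance of any of nut, washers_a, washers_b, socket, reaction_arm from where it was at the start of the episode above 0.03 m).
It also fails if it takes over 64 s, if anything falls off the work surface, if the arm or the gripper's body presses on something with over 40 N, if the wrist force passes 120 N, or if a joint passes its speed limit or range.

ROBOT

A 6-joint arm with a two-finger parallel gripper is mounted at the origin on the work surface. World frame = base frame: x ahead of the robot, y to its left, z up, the work surface at z = 0. Lengths are in m, angles in rad, forces in N, time in s.
With the tool pointing down it reaches from about 0.35 to 0.975 m from the base axis. Payload 4.9 kg.
Tool frame: the origin (TCP) lies at the very end of the fingers, on their centre line; the grasp point (between the pads) lies behind it (manip.pinch_z is the y of the grasp point in the tool frame, in m); y points along the fingers, x is the direction in which the jaws open and shut, and the axes are right-handed (so a half turn about y gives the same grasp; the last joint's range is limited). The gripper opens to 85 mm and grips with 20 to 120 N. Pads are 22 mm wide; open, the fingers measure 114 mm over their backs; the gripper's body (76 mm by 85 mm) begins 54 mm behind the grasp point. The pads swing forward as they close: fully open they stand 13 mm farther back than shut.
Start: joints at [-1.397, 0.053, 1.613, -0, 1.476, -0.119], TCP at [0.18, -0.598, 0.207] pointing down, gripper open.
Joint ranges: [-3.01, 3.01], [-1.01, 2.22], [0.06, 2.58], [-1.02, 4.17], [0.09, 2.62], [-3.14, 3.14]. Speed limits (rad/s): [2.57, 2.57, 3.14, 3.14, 3.14, 3.14].

INTERFACE

Orientations are given as a unit quaternion [w, x, y, z].
In Python, from plant import manip gives the robot as it stands.
- The arm moves only by the tool drive_tool, never from a script. Its argument "motion" is a list of rows, each a list of 3 entries, a list of its own where there are three numbers: the shift along the tool's x, y, z in units of 25 mm (1.0 is 25 mm), then the turn, a rotation vector about the tool's x, y, z in units of 5 degrees (1.0 is 5 degrees), then the closure, from -1 (fully open) to 1 (shut). A call has 1 to 12 rows; each row shifts and turns the commanded pose from where the row before left it, along the tool's axes as they then stand; what a row does not reach is not made up. A row lasts 1/10 s, in which the tool goes at most 50 mm and 8.59 degrees, less where a joint would pass 70% of its speed; a pose out of reach is approached as far as the arm can. A call is refused whole if a number of a shift passes 1 or a number of a turn 1, either way. A call with a gripper value outside its range is refused whole. The fingers move at their own pace and stop on an object; the grip force is fixed at half the most. Time passes only in rows, so rows that do not move let the fingers close. It gives the time, the measured TCP pose, the force and the opening at its end, in the units of the state.
- manip.state(): the state, without advancing time (a new reading comes with each control period).
- manip.grab_frame(name): name is "scene" or "top"; returns a dict with "img" (400x640x3 uint8, blue, green, red), "range_z" (400x640 float32, m along the optical axis (not along the pixel's ray), 0 where there is no reading), "camera_matrix" (3x3 intrinsics, pixels), "k1" (the pictures are not rectified: a ray, as slopes to the right and down, at radius r is drawn at 1 + k1 r^2 times it, then the intrinsics apply), "world_from_camera" (4x4, takes a point from camera to world coordinates). Camera axes: x right, y down, z forward; pixel columns grow to the right and rows downward; lengths in m; the calibration is good to about 2 mm. A picture is of the moment at which its call begins.
- manip.job_done(): hands the job in, once; it reports no verdict.
The state is a dict: "time": time; "joint_pos": joint angles; "joint_vel": joint speeds; "joint_efforts": joint torques, N m; "tool_pos": TCP position; "tool_rot": TCP orientation; "contact_force": force on the tool from outside, world axes, zero at the start; "ft_torque": the same for the moment, N m; "gripper_width": opening from 0.0 (shut) to 1.0 (fully open).
Only numpy, scipy, OpenCV 4.12 (cv2) and the standard library are available. Lean on these libraries where they do the work, as an engineer would, in place of code of your own. Each camera call takes 0.05 s, during which the arm holds its last target. There are 200 camera calls.

## Working session

There is one attempt and no reset: what is moved stays moved. The work goes in short steps, Python scripts to look and compute and a tool call to move; the robot and the scene stay as the last step left them, time stands still between calls to the robot, and variables do not carry over. Pictures are saved under pics/ and viewed, about 8 in all and at most 12, crops included, and the job is handed in when it is done.

Besides the shell and the picture viewer there is one more tool, called after "Emit:" as name(argument=value, ...), one argument or row to a line, values as JSON. drive_tool: Moves the arm, as the interface text tells. Its arguments: {"type":"object","properties":{"motion":{"type":"array","items":{"type":"array"}}},"required":["motion"]}

```bash
ls; mkdir -p pics; cat > h.py <<'E'
import numpy as np, cv2
from plant import manip
def grab(n,save=None):
    f=manip.grab_frame(n)
    if save: cv2.imwrite('pics/'+save,f['img'])
    return f
def pts(f):
    K=f['camera_matrix'];T=f['world_from_camera'];k=f['k1']
    h,w=f['img'].shape[:2];u,v=np.meshgrid(np.arange(w),np.arange(h))
    xd=(u-K[0,2])/K[0,0];yd=(v-K[1,2])/K[1,1];x,y=xd.copy(),yd.copy()
    for _ in range(8):
        s=1+k*(x*x+y*y);x,y=xd/s,yd/s
    z=f['range_z'];P=np.stack([x*z,y*z,z],-1)
    R=np.stack([x,y,np.ones_like(x)],-1)@T[:3,:3].T
    return P@T[:3,:3].T+T[:3,3],R,T[:3,3]
def plane(R,o,z): return o+R*((z-o[2])/R[...,2])[...,None]
E
python3 - <<'E'
from h import *
for n in('scene','top'):
    f=grab(n,n+'0.png');print(n,f['camera_matrix'].round(1).tolist(),f['k1'],f['world_from_camera'].round(3).tolist())
s=manip.state();print(s,manip.pinch_z)
E
```

```text
pics
scene [[465.2, 0.0, 317.7], [0.0, 465.2, 203.6], [0.0, 0.0, 1.0]] -0.11024453612415867 [[-0.582, 0.659, -0.477, 1.151], [0.813, 0.478, -0.333, 0.5], [0.008, -0.581, -0.814, 1.129], [0.0, 0.0, 0.0, 1.0]]
top [[446.2, 0.0, 327.2], [0.0, 446.2, 199.5], [0.0, 0.0, 1.0]] 0.017027452223038454 [[-0.021, -0.986, 0.164, 0.407], [-1.0, 0.017, -0.022, 0.095], [0.019, -0.165, -0.986, 1.24], [0.0, 0.0, 0.0, 1.0]]
{'time': 0.1, 'joint_pos': array([-1.39697283e+00,  5.33037329e-02,  1.61418476e+00, -1.35831431e-05,
        1.47601551e+00, -1.18990607e-01]), 'joint_vel': array([-0.00079278,  0.00055228, -0.00355936, -0.00013318,  0.0001045 ,
        0.00069056]), 'joint_efforts': array([ 7.42798591e-06, -3.94905174e+01, -3.71365392e+01, -9.14140537e-05,
        3.93137496e-03,  1.30318540e-05]), 'tool_pos': array([ 0.18029767, -0.59777466,  0.20566125]), 'tool_rot': array([ 0.5680542 , -0.56713202,  0.42220201, -0.42121392]), 'contact_force': array([-0.70945556,  0.31571648,  0.43320524]), 'ft_torque': array([-0.0477367 , -0.02140552, -0.01806979]), 'gripper_width': 1.0002257449273968} -0.0187
```

View pics/scene0.png

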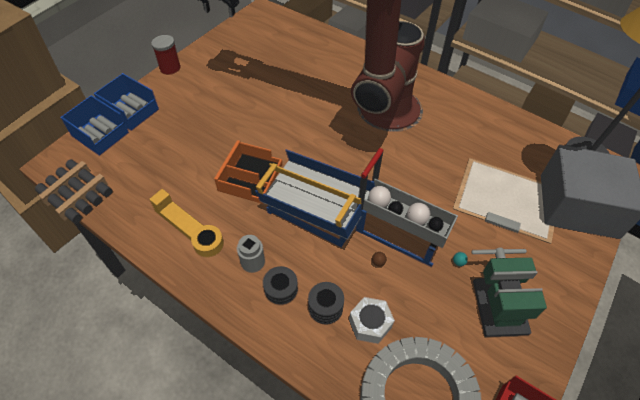

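View pics/top0.png

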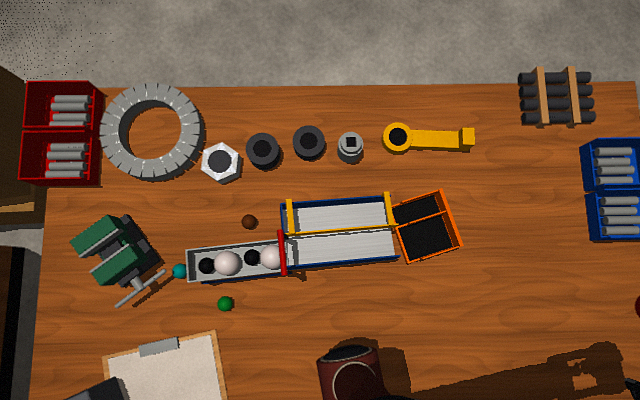

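The scene view shows the tray at about (245,170), the board at (310,195), the red bar at (372,165) and the hopper at (410,215). In the top view the tray is at (428,226), the board at (340,232) and the bar at (283,253). The robot's side is at the bottom, and downhill is to the right (world -y).

```bash
cat > m.py <<'E'
from h import *
def measure(show=True):
    out={};acc={}
    for n in('scene','top'):
        f=grab(n);P,R,o=pts(f);hsv=cv2.cvtColor(f['img'],cv2.COLOR_BGR2HSV);H,S,V=[hsv[...,i].astype(int) for i in range(3)]
        ok=(f['range_z']>0)&(P[...,0]>.3)&(P[...,0]<.85)&(P[...,1]>-.35)&(P[...,1]<.5)
        ms={'blue':(H>100)&(H<125)&(S>120)&(V>40),'orange':(H>4)&(H<16)&(S>190)&(V>90),'red':((H<3)|(H>175))&(S>190)&(V>70),'yellow':(H>18)&(H<28)&(S>150)&(V>100)}
        for k,m in ms.items(): acc[n,k]=P[m&ok]
    return acc
E
python3 - <<'E'
from m import *
a=measure()
for k,p in a.items():
    print(k,len(p),np.percentile(p,[1,50,99],axis=0).round(3).tolist() if len(p) else '')
    z=p[:,2]
    if k[1] in('blue','orange'): print(np.histogram(z,bins=np.arange(-.005,.16,.01))[0])
for n in('scene','top'):
    r=a[n,'red'];r=r[(r[:,2]>.25)]; c,s,_=cv2.minAreaRect(r[:,:2].astype(np.float32));print(n,'bar',c,s,_,r[:,2].max())
    b=a[n,'orange'];b=b[(b[:,2]>.05)&(b[:,2]<.07)]
    q=cv2.minAreaRect(b[:,:2].astype(np.float32));print(n,'tray hi',q,cv2.boxPoints(q).round(4).tolist())
    b=a[n,'orange'];b=b[(b[:,2]>.01)&(b[:,2]<.07)]
    q=cv2.minAreaRect(b[:,:2].astype(np.float32));print(n,'tray all',q,cv2.boxPoints(q).round(4).tolist())
    b=a[n,'yellow'];b=b[(b[:,0]<.63)];q=cv2.minAreaRect(b[:,:2].astype(np.float32));print(n,'yel',q)
    b=a[n,'blue'];q=cv2.minAreaRect(b[:,:2].astype(np.float32));print(n,'blue',q,cv2.boxPoints(q).round(4).tolist())
E
```

```text
('scene', 'blue') 2353 [[0.426, -0.093, 0.003], [0.541, 0.095, 0.084], [0.606, 0.401, 0.134]]
[ 45 332 283  31  26  40  74 140 238 289 322 242 177  96  18   0]
('scene', 'orange') 2 [[0.494, -0.125, 0.01], [0.515, -0.119, 0.016], [0.537, -0.112, 0.022]]
[0 1 1 0 0 0 0 0 0 0 0 0 0 0 0 0]
('scene', 'red') 73 [[0.409, 0.17, 0.253], [0.458, 0.179, 0.258], [0.506, 0.186, 0.262]]
('scene', 'yellow') 1914 [[0.508, -0.331, 0.008], [0.773, -0.166, 0.034], [0.824, 0.174, 0.159]]
('top', 'blue') 756 [[0.392, -0.1, 0.01], [0.443, 0.087, 0.103], [0.605, 0.378, 0.143]]
[  1  75  37   0   0   4   4  24  65  83  99 103 113  99  46   1]
('top', 'orange') 33806 [[0.303, -0.344, -0.005], [0.569, 0.06, 0.0], [0.846, 0.493, 0.055]]
[31671   893   136    62    23   114   343     5     0     0     1     1
     0     1     0     0]
('top', 'red') 254 [[0.408, 0.166, 0.252], [0.456, 0.175, 0.258], [0.504, 0.186, 0.262]]
('top', 'yellow') 2046 [[0.507, -0.336, 0.023], [0.765, -0.169, 0.036], [0.821, 0.171, 0.162]]
scene bar (0.4567943811416626, 0.17821577191352844) (0.09780757129192352, 0.009916970506310463) 
[... 1243 characters left out ...]
369548798]]
top tray all ((0.506546139717102, 0.0530221164226532), (0.25361505150794983, 0.8817929029464722), 15.843945503234863) [[0.26420000195503235, 0.4424999952316284], [0.5048999786376953, -0.4056999981403351], [0.7488999962806702, -0.33649998903274536], [0.5081999897956848, 0.5117999911308289]]
top yel ((0.5573278665542603, 0.03181280195713043), (0.09077177196741104, 0.29065176844596863), 4.779728412628174)
top blue ((0.5014024972915649, 0.14762623608112335), (0.17597448825836182, 0.504109799861908), 5.73772668838501) [[0.388700008392334, 0.38960000872612], [0.4390999972820282, -0.1120000034570694], [0.6140999794006348, -0.09440000355243683], [0.5637000203132629, 0.40720000863075256]]
```

```bash
python3 - <<'E'
from m import *
from scipy.spatial.transform import Rotation as Ro
a=measure()
th=np.deg2rad(5.2);ux=np.array([np.cos(th),np.sin(th)]);uy=np.array([-np.sin(th),np.cos(th)]);o=np.array([.514,.037])
for n in('scene','top'):
    p=a[n,'blue'];q=np.c_[(p[:,:2]-o)@ux,(p[:,:2]-o)@uy,p[:,2]]
    for nm,s in(('near wall',(q[:,0]<-.06)&(q[:,2]>.06)),('far wall',(q[:,0]>.06)&(q[:,2]>.045))):
        w=q[s];w=w[(w[:,1]<.2)]
        if len(w)<20: continue
        print(n,nm,len(w),'x',np.percentile(w[:,0],[2,50,98]).round(4),'y',np.percentile(w[:,1],[1,99]).round(4),'slope',np.polyfit(w[:,1],w[:,0],1).round(4))
    p=a[n,'yellow'];p=p[(p[:,0]<.63)&(p[:,2]>.08)];q=np.c_[(p[:,:2]-o)@ux,(p[:,:2]-o)@uy,p[:,2]]
    w=q[abs(q[:,0]+.004)<.02];w=w[(w[:,1]>-.12)&(w[:,1]<.12)];print('plate',np.polyfit(w[:,1],w[:,0],1),np.median(w[:,0]),np.percentile(q[:,1],[1,99]))
# tray
f=grab('top');P,R,oo=pts(f);hsv=cv2.cvtColor(f['img'],cv2.COLOR_BGR2HSV)
print('px tray',hsv[205,447],hsv[300,500])
f2=grab('scene');h2=cv2.cvtColor(f2['img'],cv2.COLOR_BGR2HSV);print('scene tray',h2[180,228])
s=manip.state();q=s['tool_rot'];print(Ro.from_quat([q[1],q[2],q[3],q[0]]).as_matrix().round(3),s['tool_pos'])
E
```

```text
scene near wall 682 x [-0.0814 -0.0767 -0.0719] y [-0.1305  0.1435] slope [ 0.011  -0.0767]
scene far wall 706 x [0.0659 0.0822 0.0864] y [-0.1336  0.1514] slope [-0.0045  0.0817]
plate [0.00910065 0.00418432] 0.0038980840182341204 [-0.13577547  0.14429724]
top near wall 309 x [-0.084  -0.0775 -0.0734] y [-0.1357  0.143 ] slope [ 0.0061 -0.0783]
top far wall 274 x [0.0682 0.0811 0.0851] y [-0.1216  0.1492] slope [-0.0048  0.0804]
plate [0.0125461  0.00264108] 0.0024592547350605906 [-0.13460815  0.13431312]
px tray [ 12 255 231] [ 13 200 134]
scene tray [99 58 31]
[[ 0.289 -0.     0.957]
 [-0.957  0.     0.289]
 [-0.    -1.     0.   ]] [ 0.18035938 -0.59828325  0.20661421]
```

The sorter is at about (0.517, 0.038) with 5.0° yaw. The dock is at (0.534, -0.152). The tray centre is at (0.530, -0.192) with 17.1° yaw, so its grip wall is at (0.551, -0.259). The tool's x axis already lies along the tray's y.

Emit:
drive_tool(
  motion=[
    [[-0.48,0,1],[0,0,0],-1],
    [[-0.48,0,1],[0,0,0],-1],
    [[-0.48,0,1],[0,0,0],-1],
    [[-0.48,0,1],[0,0,0],-1],
    [[-0.48,0,1],[0,0,0],-1],
    [[-0.48,0,1],[0,0,0],-1],
    [[-0.48,0,1],[0,0,0],-1],
    [[-0.48,0,1],[0,0,0],-1],
    [[-0.48,0,1],[0,0,0],-1],
    [[-0.48,0,1],[0,0,0],-1],
  ],
)

```text
time: 1.4
tool_pos: [0.3859, -0.4105, 0.207]
tool_rot: [-0.568, 0.568, -0.422, 0.422]
contact_force: [-0.2, -0.2, -0.1]
gripper_width: 1.004
```

Emit:
drive_tool(
  motion=[
    [[-0.48,0,1],[0,0,0],-1],
    [[-0.48,0,1],[0,0,0],-1],
    [[-0.48,0,1],[0,0,0],-1],
    [[-0.48,0,1],[0,0,0],-1],
    [[-0.48,0,1],[0,0,0],-1],
    [[-0.48,0,1],[0,0,0],-1],
    [[-0.48,0,1],[0,0,0],-1],
    [[-0.48,0,1],[0,0,0],-1],
    [[0,1,0],[0,0,0],-1],
    [[0,1,0],[0,0,0],-1],
    [[0,1,0],[0,0,0],-1],
    [[0,0,0],[0,0,0],-1],
  ],
)

```text
time: 2.6
tool_pos: [0.5464, -0.2599, 0.1271]
tool_rot: [-0.567, 0.568, -0.425, 0.419]
contact_force: [-0.1, -0.3, -0.2]
gripper_width: 1.003
```

```bash
python3 - <<'E'
from h import *
print(manip.state()['tool_pos'])
f=grab('scene');g=grab('top')
cv2.imwrite('pics/a.png',np.hstack([cv2.resize(f['img'][110:260,180:380],(400,300)),cv2.resize(g['img'][150:300,350:550],(400,300))]))
E
```

```text
[ 0.54636999 -0.25994521  0.12713925]
```

View pics/a.png

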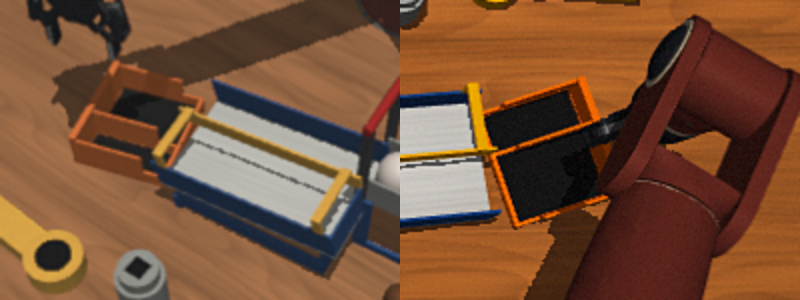

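The left half (scene view) shows the gripper above the tray's grip wall at crop (95,60). The right half (top view) shows one finger inside the tray near crop (605,130). The alignment looks right, so I'll descend and pinch.

Emit:
drive_tool(
  motion=[
    [[0,1,0],[0,0,0],-1],
    [[0,1,0],[0,0,0],-1],
    [[0,1,0],[0,0,0],-1],
    [[0,0.5,0],[0,0,0],-1],
    [[0,0.4,0],[0,0,0],-1],
    [[0,0,0],[0,0,0],-1],
  ],
)

```text
time: 3.3
tool_pos: [0.5489, -0.2617, 0.0342]
tool_rot: [-0.568, 0.568, -0.422, 0.422]
contact_force: [0.2, -0.4, -0.3]
gripper_width: 1.0
```

Emit:
drive_tool(
  motion=[
    [[0,0,0],[0,0,0],-0.5],
    [[0,0,0],[0,0,0],0],
    [[0,0,0],[0,0,0],0.4],
    [[0,0,0],[0,0,0],0.7],
    [[0,0,0],[0,0,0],1],
    [[0,0,0],[0,0,0],1],
    [[0,0,0],[0,0,0],1],
    [[0,0,0],[0,0,0],1],
  ],
)

```text
time: 4.1
tool_pos: [0.5485, -0.2598, 0.0347]
tool_rot: [0.568, -0.567, 0.423, -0.42]
contact_force: [-2.3, 7.0, 6.0]
gripper_width: 0.054
```

```bash
cat > tray.py <<'E'
from h import *
def tray():
    P,R,o=pts(g:=grab('top'));h=cv2.cvtColor(g['img'],cv2.COLOR_BGR2HSV)
    m=(abs(h[...,0].astype(int)-12)<5)&(h[...,1]>190)&(g['range_z']>0)&(P[...,2]>.04)&(P[...,2]<.075)&(P[...,0]>.4)&(P[...,0]<.68)&(P[...,1]<-.05)&(P[...,1]>-.33)
    p=P[m];q=cv2.minAreaRect(p[:,:2].astype(np.float32));print('tray',q,'z',np.percentile(p[:,2],[5,50,95]).round(4));print(cv2.boxPoints(q).round(3).tolist());return p
if __name__=='__main__':
    tray();s=manip.state();print(s['tool_pos'],s['tool_rot'],s['gripper_width'],s['contact_force'],s['time'])
E
python3 tray.py
```

```text
tray ((0.53568434715271, -0.20987293124198914), (0.1639135777950287, 0.11574514210224152), 16.839569091796875) z [0.0437 0.0559 0.062 ]
[[0.4399999976158142, -0.17800000309944153], [0.4740000069141388, -0.289000004529953], [0.6309999823570251, -0.24199999868869781], [0.597000002861023, -0.13099999725818634]]
[ 0.54846376 -0.25981633  0.03467872] [ 0.56833969 -0.56689365  0.42298083 -0.42036746] 0.055322248297088115 [-1.98659284  7.11522074  5.78992966] 4.15
```

Emit:
drive_tool(
  motion=[
    [[0,0,0],[0,0.4,0],1],
    [[0,0,0],[0,0.4,0],1],
    [[0,0,0],[0,0.4,0],1],
    [[0,0,0],[0,0.4,0],1],
    [[0,0,0],[0,0.4,0],1],
    [[0,0,0],[0,0.4,0],1],
    [[-0.1,0,-0.1],[0,0,0],1],
    [[-0.3,0,-0.1],[0,0,0],1],
    [[-0.3,0,-0.1],[0,0,0],1],
    [[-0.3,0,0],[0,0,0],1],
    [[0,0,0],[0,0,0],1],
    [[0,0,0],[0,0,0],1],
  ],
)

```text
time: 5.35
tool_pos: [0.5386, -0.2364, 0.0334]
tool_rot: [-0.52, 0.521, -0.479, 0.478]
contact_force: [0.4, 0.9, -0.2]
gripper_width: -0.0
```

```bash
python3 tray.py
```

```text
tray ((0.529733419418335, -0.18024232983589172), (0.1744747757911682, 0.163011372089386), 10.816169738769531) z [0.0445 0.0554 0.0626]
[[0.42899999022483826, -0.11699999868869781], [0.45899999141693115, -0.2770000100135803], [0.6309999823570251, -0.24400000274181366], [0.6000000238418579, -0.08399999886751175]]
[ 0.5388677  -0.23683849  0.0336741 ] [-0.52042645  0.52059585 -0.47906854  0.47815229] 0.001356410413174907 [ 0.43607142 -0.20551978 -0.34879823] 5.4
```

```bash
python3 - <<'E'
from h import *
f=grab('scene');g=grab('top')
cv2.imwrite('pics/b.png',np.hstack([cv2.resize(f['img'][110:260,180:380],(400,300)),cv2.resize(g['img'][150:300,350:550],(400,300))]))
E
```

```text
(no output)
```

View pics/b.png

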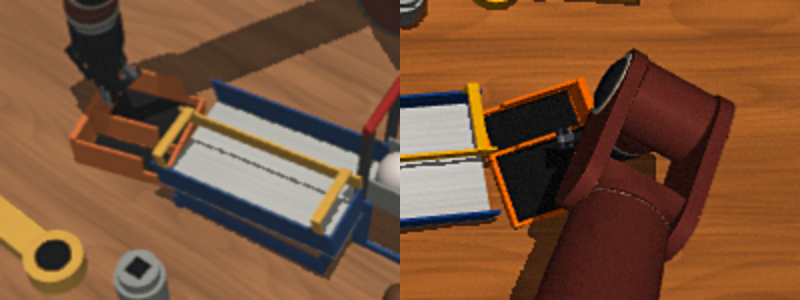

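The picture shows that the tray did not move: its corners are still at crop (490,100) and (515,225) on the right. The shut fingers slid off the wall and are now inside the tray. I'll change method and push the wall from outside with both fingers spread across it, which also squares the tray.

Emit:
drive_tool(
  motion=[
    [[0,-1,0],[0,0,0],1],
    [[0,-1,0],[0,0,0],1],
    [[0,-1,0],[0,0,0],1],
    [[0,-1,0],[0,0,0],1],
    [[1,0,0.1],[0,0,0],-1],
    [[1,0,0],[0,0,0],-1],
    [[1,0,0],[0,0,0],-1],
    [[0,0,0],[0,0,0],-1],
  ],
)

```text
time: 6.3
tool_pos: [0.548, -0.3147, 0.1344]
tool_rot: [-0.52, 0.52, -0.479, 0.48]
contact_force: [-0.1, -0.7, 1.0]
gripper_width: 0.679
```

```bash
python3 - <<'E'
from tray import *
tray();s=manip.state();print(s['tool_pos'],s['joint_pos'])
E
```

```text
tray ((0.5353179574012756, -0.20865434408187866), (0.1638692021369934, 0.1164352223277092), 16.803821563720703) z [0.0437 0.0567 0.0632]
[[0.4399999976158142, -0.1770000010728836], [0.4740000069141388, -0.2879999876022339], [0.6309999823570251, -0.2409999966621399], [0.597000002861023, -0.1289999932050705]]
[ 0.54790041 -0.313118    0.13409999] [-6.37119014e-01  1.20386239e-01  1.66470927e+00  1.61123980e-04
  1.35691879e+00  8.52352193e-01]
```

Emit:
drive_tool(
  motion=[
    [[0,0,0],[0,-1,0],-1],
    [[0,0,0],[0,-1,0],-1],
    [[0,0,0],[0,-1,0],-1],
    [[0,0,0],[0,-1,0],-1],
    [[0,0,0],[0,-1,0],-1],
    [[0,0,0],[0,-1,0],-1],
    [[0,0,0],[0,-1,0],-1],
    [[0,0,0],[0,-1,0],-1],
    [[0,0,0],[0,-1,0],-1],
    [[0,0,0],[0,-1,0],-1],
  ],
)

```text
time: 7.35
tool_pos: [0.548, -0.3108, 0.134]
tool_rot: [0.675, -0.674, 0.213, -0.212]
contact_force: [-0.2, 0.4, -0.2]
gripper_width: 1.002
```

Emit:
drive_tool(
  motion=[
    [[0,0,0],[0,-1,0],-1],
    [[0,0,0],[0,-1,0],-1],
    [[0,0,0],[0,-1,0],-1],
    [[0,0,0],[0,-1,0],-1],
    [[0,0,0],[0,-1,0],-1],
    [[0,0,0],[0,-1,0],-1],
    [[0,0,0],[0,-1,0],-1],
    [[0,0,0],[0,-1,0],-1],
    [[0,0,0],[0,0,0],-1],
  ],
)

```text
time: 8.25
tool_pos: [0.548, -0.3109, 0.1341]
tool_rot: [0.707, -0.706, -0.03, 0.03]
contact_force: [0.2, -0.6, 0.6]
gripper_width: 0.996
```

Emit:
drive_tool(
  motion=[
    [[0,1,0],[0,0,0],-1],
    [[0,1,0],[0,0,0],-1],
    [[0,1,0],[0,0,0],-1],
    [[0,1,0],[0,0,0],-1],
    [[0,0.7,0],[0,0,0],-1],
    [[0,0,0],[0,0,0],-1],
  ],
)

```text
time: 8.85
tool_pos: [0.5459, -0.31, 0.0134]
tool_rot: [0.708, -0.705, -0.027, 0.031]
contact_force: [-0.9, -0.1, -0.1]
gripper_width: 1.003
```

```bash
python3 - <<'E'
from tray import *
from scipy.spatial.transform import Rotation as Ro
s=manip.state();q=s['tool_rot'];print(s['tool_pos'],Ro.from_quat(q[[1,2,3,0]]).as_matrix().round(3),s['contact_force'],s['gripper_width'])
E
```

```text
[ 0.54594867 -0.31000046  0.01335042] [[ 0.997 -0.005 -0.082]
 [ 0.082  0.004  0.997]
 [-0.005 -1.     0.004]] [-0.87868265 -0.06689729 -0.08981399] 1.0029766440877774
```

Emit:
drive_tool(
  motion=[
    [[0,0,0.3],[0,0,0],-1],
    [[0,0,0.3],[0,0,0],-1],
    [[0,0,0.3],[0,0,0],-1],
    [[0,0,0.2],[0,0,0],-1],
    [[0,0,0.2],[0,0,0],-1],
    [[0,0,0.2],[0,0,0],-1],
    [[0,0,0.2],[0,0,0],-1],
    [[0,0,0.2],[0,0,0],-1],
    [[0,0,0.2],[0,0,0],-1],
    [[0,0,0],[0,0,0],-1],
  ],
)

```text
time: 9.85
tool_pos: [0.5441, -0.2604, 0.018]
tool_rot: [-0.706, 0.707, 0.03, -0.029]
contact_force: [-1.4, -3.6, 1.9]
gripper_width: 1.002
```

```bash
cat >> tray.py <<'E'
def rel(c,yaw):
    c=np.array(c)+.019*np.array([-np.sin(yaw),np.cos(yaw)]);d=c-[.5337,-.1523];t=np.deg2rad(5)
    return d@[np.cos(t),np.sin(t)],d@[-np.sin(t),np.cos(t)]
E
python3 - <<'E'
from tray import *
p=tray();s=manip.state();print(s['tool_pos'],s['contact_force'])
q=cv2.minAreaRect(p[:,:2].astype(np.float32));print(rel(q[0],np.deg2rad(q[2])))
f=grab('scene');g=grab('top')
cv2.imwrite('pics/c.png',np.hstack([cv2.resize(f['img'][110:260,180:380],(400,300)),cv2.resize(g['img'][150:300,350:550],(400,300))]))
E
```

```text
tray ((0.5389552116394043, -0.18701030313968658), (0.1639261096715927, 0.1161840558052063), 11.66469669342041) z [0.0428 0.0561 0.0626]
[[0.44699999690055847, -0.1469999998807907], [0.4699999988079071, -0.25999999046325684], [0.6309999823570251, -0.22699999809265137], [0.6069999933242798, -0.11400000005960464]]
[ 0.54415302 -0.260403    0.01789667] [-0.53348491 -3.82666604  2.42038723]
(np.float64(4.895205016669209e-06), np.float64(-0.01616463720492872))
```

View pics/c.png

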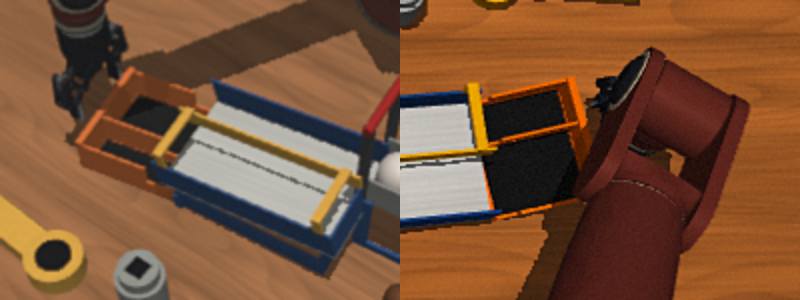

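Pushing works. The tray moves ahead of both fingers and is now about 0 mm across, 16 mm short and 11.7° in yaw. I'll keep going.

Emit:
drive_tool(
  motion=[
    [[0,0,0.15],[0,0,0],-1],
    [[0,0,0.15],[0,0,0],-1],
    [[0,0,0.15],[0,0,0],-1],
    [[0,0,0.15],[0,0,0],-1],
    [[0,0,0],[0,0,0],-1],
    [[0,0,0],[0,0,0],-1],
  ],
)

```text
time: 10.6
tool_pos: [0.5428, -0.2456, 0.0175]
tool_rot: [-0.706, 0.707, 0.03, -0.029]
contact_force: [-2.1, -4.9, 3.2]
gripper_width: 1.001
```

Emit:
drive_tool(
  motion=[
    [[0,0,0.1],[0,0,0],-1],
    [[0,0,0.1],[0,0,0],-1],
    [[0,0,0],[0,0,0],-1],
    [[0,0,0],[0,0,0],-1],
  ],
)

```text
time: 11.0
tool_pos: [0.5422, -0.2408, 0.0175]
tool_rot: [-0.706, 0.707, 0.03, -0.03]
contact_force: [-2.3, -4.2, 3.8]
gripper_width: 1.004
```

```bash
python3 - <<'E'
from tray import *
p=tray();s=manip.state();print(s['tool_pos'],s['contact_force'])
q=cv2.minAreaRect(p[:,:2].astype(np.float32));print(rel(q[0],np.deg2rad(q[2])))
E
```

```text
tray ((0.5419996380805969, -0.1717870980501175), (0.1639881283044815, 0.11681350320577621), 7.106538772583008) z [0.0427 0.0556 0.0624]
[[0.453000009059906, -0.12399999797344208], [0.46799999475479126, -0.23999999463558197], [0.6309999823570251, -0.2199999988079071], [0.6159999966621399, -0.10400000214576721]]
[ 0.54216378 -0.24077848  0.01750196] [-2.63473736 -6.65385593  4.53322467]
(np.float64(0.005871245603699008), np.float64(-0.0011491449780097057))
```

Emit:
drive_tool(
  motion=[
    [[0,0,0.1],[0,0,0],-1],
    [[0,0,0.1],[0,0,0],-1],
    [[0,0,0],[0,0,0],-1],
    [[0,0,0],[0,0,0],-1],
  ],
)

```text
time: 11.45
tool_pos: [0.5417, -0.2358, 0.0175]
tool_rot: [-0.706, 0.707, 0.03, -0.03]
contact_force: [-1.5, -5.8, 3.9]
gripper_width: 1.003
```

```bash
python3 - <<'E'
from tray import *
p=tray();s=manip.state();print(s['tool_pos'],s['contact_force'])
q=cv2.minAreaRect(p[:,:2].astype(np.float32));print(rel(q[0],np.deg2rad(q[2])))
E
```

```text
tray ((0.5430396199226379, -0.16762655973434448), (0.16484516859054565, 0.11587660759687424), 5.52057409286499) z [0.0435 0.0559 0.0625]
[[0.45500001311302185, -0.11800000071525574], [0.46700000762939453, -0.2329999953508377], [0.6309999823570251, -0.21699999272823334], [0.6200000047683716, -0.10199999809265137]]
[ 0.5417113  -0.23582559  0.01751595] [-2.67829147 -5.8663646   3.56799621]
(np.float64(0.00779565562030175), np.float64(0.0029169767167329607))
```

Emit:
drive_tool(
  motion=[
    [[0,0,0.1],[0,0,0],-1],
    [[0,0,0.1],[0,0,0],-1],
    [[0,0,0],[0,0,0],-1],
  ],
)

```text
time: 11.8
tool_pos: [0.5418, -0.233, 0.0178]
tool_rot: [-0.704, 0.709, 0.031, -0.03]
contact_force: [-0.9, -11.9, 1.3]
gripper_width: 0.999
```

```bash
python3 - <<'E'
from tray import *
p=tray();s=manip.state();print(s['tool_pos'],s['contact_force'])
q=cv2.minAreaRect(p[:,:2].astype(np.float32));print(rel(q[0],np.deg2rad(q[2])))
f=grab('scene');g=grab('top')
cv2.imwrite('pics/d.png',np.hstack([cv2.resize(f['img'][110:260,180:380],(400,300)),cv2.resize(g['img'][175:275,370:503],(400,300))]))
E
```

```text
tray ((0.5433188080787659, -0.16566044092178345), (0.16386714577674866, 0.1159113273024559), 5.3363037109375) z [0.0428 0.0556 0.0624]
[[0.4560000002384186, -0.11599999666213989], [0.46700000762939453, -0.23100000619888306], [0.6299999952316284, -0.2160000056028366], [0.6200000047683716, -0.10000000149011612]]
[ 0.54183187 -0.23300839  0.01779335] [ -0.89639678 -11.83417899  -0.21331352]
(np.float64(0.008306244564612925), np.float64(0.00485173793131407))
```

View pics/d.png

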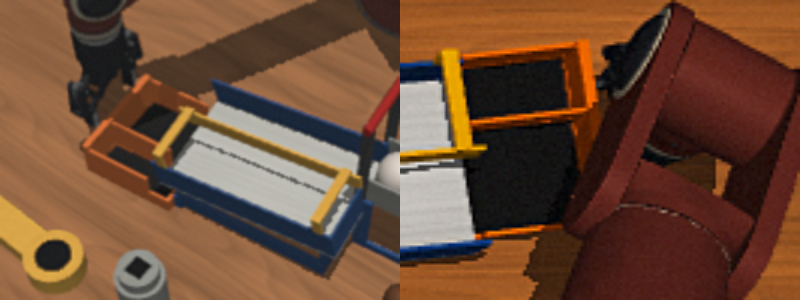

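The picture shows the tray's inlet under the board edge and the tray square to it. It sits about 8 mm too far up (+x): its edges are at rows 45 and 237 against the sorter's roughly 58 and 245. I'll back off and nudge its far wall towards the robot.

Emit:
drive_tool(
  motion=[
    [[0,0,-0.4],[0,0,0],-1],
    [[0,-1,0],[0,0,0],0],
    [[0,-1,0],[0,0,0],1],
    [[0,-1,0],[0,0,0],1],
    [[0,-1,0],[0,0,0],1],
    [[1,0,0],[0,0,0],1],
    [[1,0,0],[0,0,0],1],
    [[1,0,0],[0,0,0],1],
    [[1,0,0],[0,0,0],1],
    [[1,0,0],[0,0,0],1],
    [[0.3,0,0],[0,0,0],1],
  ],
)

```text
time: 13.05
tool_pos: [0.6754, -0.2274, 0.1157]
tool_rot: [0.707, -0.706, -0.03, 0.03]
contact_force: [-1.4, 0.3, 0.3]
gripper_width: 0.002
```

Emit:
drive_tool(
  motion=[
    [[0,0,1],[0,0,0],1],
    [[0,0,1],[0,0,0],1],
    [[0,0,1],[0,0,0],1],
    [[0,1,0],[0,0,0],1],
    [[0,1,0],[0,0,0],1],
    [[0,1,0],[0,0,0],1],
    [[0,0.8,0],[0,0,0],1],
    [[0,0,0],[0,0,0],1],
  ],
)

```text
time: 13.85
tool_pos: [0.6639, -0.1525, 0.017]
tool_rot: [0.708, -0.705, -0.026, 0.032]
contact_force: [-0.6, 1.2, -0.4]
gripper_width: -0.001
```

```bash
python3 - <<'E'
from tray import *
p=tray();s=manip.state();print(s['tool_pos'],s['contact_force'],s['gripper_width'])
q=cv2.minAreaRect(p[:,:2].astype(np.float32));print(rel(q[0],np.deg2rad(q[2])))
d=s['tool_pos'][:2]-[.517,.038];t=np.deg2rad(5);print('tcp sorter',d@[np.cos(t),np.sin(t)],d@[-np.sin(t),np.cos(t)])
E
```

```text
tray ((0.5879502296447754, -0.10591264814138412), (0.06337811052799225, 0.005307530518621206), 5.426523208618164) z [0.0519 0.055  0.059 ]
[[0.5559999942779541, -0.10599999874830246], [0.5569999814033508, -0.1120000034570694], [0.6200000047683716, -0.10599999874830246], [0.6190000176429749, -0.10000000149011612]]
[ 0.66552037 -0.15307192  0.01935709] [0.67857775 0.25804692 0.46222427] -0.0007925193447781087
(np.float64(0.057945276101870107), np.float64(0.06048208846564444))
tcp sorter 0.1313021953104716 -0.20328923346651206
```

Emit:
drive_tool(
  motion=[
    [[-0.3,0,0],[0,0,0],1],
    [[-0.3,0,0],[0,0,0],1],
    [[-0.2,0,0],[0,0,0],1],
    [[-0.1,0,0],[0,0,0],1],
    [[0,0,0],[0,0,0],1],
  ],
)

```text
time: 14.4
tool_pos: [0.6452, -0.156, 0.0224]
tool_rot: [-0.706, 0.707, 0.03, -0.029]
contact_force: [0.7, 0.2, -0.7]
gripper_width: -0.001
```

Emit:
drive_tool(
  motion=[
    [[-0.1,0,0],[0,0,0],1],
    [[-0.1,0,0],[0,0,0],1],
    [[0,0,0],[0,0,0],1],
  ],
)

```text
time: 14.7
tool_pos: [0.6401, -0.1562, 0.0216]
tool_rot: [0.707, -0.706, -0.029, 0.03]
contact_force: [-0.3, -0.3, 0.6]
gripper_width: 0.003
```

Emit:
drive_tool(
  motion=[
    [[-0.1,0,0],[0,0,0],1],
    [[0,0,0],[0,0,0],1],
  ],
)

```text
time: 14.9
tool_pos: [0.6377, -0.1564, 0.0216]
tool_rot: [0.707, -0.706, -0.029, 0.03]
contact_force: [-1.1, 0.2, 0.4]
gripper_width: -0.001
```

```bash
python3 - <<'E'
from tray import *
f=grab('scene');g=grab('top')
cv2.imwrite('pics/e.png',np.hstack([cv2.resize(f['img'][110:260,180:380],(400,300)),cv2.resize(g['img'][175:275,370:503],(400,300))]))
# scene-view tray: orange high points
P,R,o=pts(f);h=cv2.cvtColor(f['img'],cv2.COLOR_BGR2HSV)
m=(h[...,0]>4)&(h[...,0]<17)&(h[...,1]>150)&(P[...,2]>.045)&(P[...,2]<.07)&(P[...,0]>.4)&(P[...,0]<.7)&(P[...,1]<-.08)&(P[...,1]>-.3)
p=P[m];print(len(p));q=cv2.minAreaRect(p[:,:2].astype(np.float32));print(q,rel(q[0],np.deg2rad(q[2])))
E
```

```text
274
((0.5442301630973816, -0.16526544094085693), (0.16758225858211517, 0.11779607832431793), 5.094203472137451) (np.float64(0.009328840972119648), np.float64(0.005166106609282575))
```

View pics/e.png

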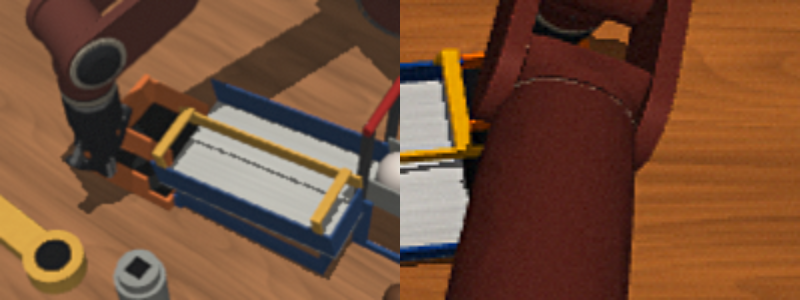

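The fingers, at crop (90,165), are next to the far wall but not touching yet. The scene view gives the tray as +9 mm across and square, so I'll continue the nudge.

Emit:
drive_tool(
  motion=[
    [[-0.1,0,0],[0,0,0],1],
    [[-0.1,0,0],[0,0,0],1],
    [[-0.1,0,0],[0,0,0],1],
    [[0,0,0],[0,0,0],1],
  ],
)

```text
time: 15.4
tool_pos: [0.6308, -0.1572, 0.0223]
tool_rot: [-0.706, 0.707, 0.03, -0.029]
contact_force: [3.2, -0.5, -1.5]
gripper_width: 0.003
```

Emit:
drive_tool(
  motion=[
    [[-0.1,0,0],[0,0,0],1],
    [[-0.1,0,0],[0,0,0],1],
    [[0,0,0],[0,0,0],1],
  ],
)

```text
time: 15.7
tool_pos: [0.6257, -0.1576, 0.0223]
tool_rot: [-0.706, 0.707, 0.03, -0.029]
contact_force: [4.8, -0.6, 0.0]
gripper_width: -0.003
```

```bash
cat > st.py <<'E'
from tray import *
def st():
    f=grab('scene');P,R,o=pts(f);h=cv2.cvtColor(f['img'],cv2.COLOR_BGR2HSV)
    m=(h[...,0]>4)&(h[...,0]<17)&(h[...,1]>150)&(P[...,2]>.045)&(P[...,2]<.07)&(P[...,0]>.4)&(P[...,0]<.7)&(P[...,1]<-.08)&(P[...,1]>-.3)
    p=P[m];q=cv2.minAreaRect(p[:,:2].astype(np.float32));print(q,rel(q[0],np.deg2rad(q[2])))
if __name__=='__main__': st()
E
python3 st.py
```

```text
((0.5329475998878479, -0.1654200255870819), (0.16827720403671265, 0.1162569522857666), 5.626927852630615) (np.float64(-0.002100915577858838), np.float64(0.005994338672642635))
```

Emit:
drive_tool(
  motion=[
    [[0.6,0,0],[0,0,0],1],
    [[0,-1,0],[0,0,0],1],
    [[0,-1,0],[0,0,0],1],
    [[0,-1,0],[0,0,0],1],
    [[0,-1,0],[0,0,0],1],
    [[0,-1,0],[0,0,0],1],
    [[0,-1,0],[0,0,0],1],
    [[0,-1,0],[0,0,0],1],
    [[0,-1,0],[0,0,0],1],
    [[0,-1,0],[0,0,0],1],
    [[0,-1,0],[0,0,0],1],
    [[0,-1,0],[0,0,0],1],
  ],
)

```text
time: 16.95
tool_pos: [0.6388, -0.1561, 0.2966]
tool_rot: [0.707, -0.706, -0.028, 0.031]
contact_force: [0.2, 0.1, 0.0]
gripper_width: -0.0
```

Emit:
drive_tool(
  motion=[
    [[0,-1,0],[0,0,0],1],
    [[-0.4,0,1],[0,0,0],1],
    [[-0.4,0,1],[0,0,0],1],
    [[-0.4,0,1],[0,0,0],1],
    [[-0.4,0,1],[0,0,0],1],
    [[-0.4,0,1],[0,0,0],1],
    [[-0.4,0,1],[0,0,0],1],
    [[-0.4,0,1],[0,0,0],1],
    [[-0.4,0,1],[0,0,0],1],
  ],
)

```text
time: 17.85
tool_pos: [0.542, 0.037, 0.3207]
tool_rot: [-0.706, 0.707, 0.028, -0.031]
contact_force: [1.3, 0.2, 0.1]
gripper_width: 0.0
```

Emit:
drive_tool(
  motion=[
    [[-0.4,0,1],[0,0,0],1],
    [[-0.4,0,1],[0,0,0],1],
    [[-0.4,0,1],[0,0,0],1],
    [[-0.4,0,1],[0,0,0],1],
    [[-0.4,0,1],[0,0,0],1],
    [[-0.4,0,1],[0,0,0],1],
    [[-0.4,0,1],[0,0,0],1],
    [[-0.4,0,1],[0,0,0],1],
    [[0,0,0],[0,0,0],1],
  ],
)

```text
time: 18.75
tool_pos: [0.4454, 0.2304, 0.3209]
tool_rot: [-0.706, 0.707, 0.029, -0.032]
contact_force: [0.2, -0.1, -0.2]
gripper_width: -0.001
```

```bash
python3 - <<'E'
from st import *
p=tray();st();q=cv2.minAreaRect(p[:,:2].astype(np.float32));print(rel(q[0],np.deg2rad(q[2])))
s=manip.state();print(s['tool_pos'],s['tool_rot'],s['time'])
f=grab('scene');g=grab('top')
cv2.imwrite('pics/f.png',np.hstack([cv2.resize(f['img'][110:260,230:430],(400,300)),cv2.resize(g['img'][155:305,280:480],(400,300))]))
E
```

```text
tray ((0.5329604148864746, -0.1667412966489792), (0.1643880158662796, 0.11508416384458542), 5.429424285888672) z [0.043  0.0565 0.063 ]
[[0.44600000977516174, -0.11699999868869781], [0.4569999873638153, -0.23199999332427979], [0.6200000047683716, -0.2160000056028366], [0.609000027179718, -0.10199999809265137]]
((0.5324332118034363, -0.1660439372062683), (0.17053282260894775, 0.11702181398868561), 6.025449752807617) (np.float64(-0.0027998646020864363), np.float64(0.0054157275354747725))
(np.float64(-0.0021378138572284585), np.float64(0.004677582293215094))
[0.4467972  0.228678   0.32100076] [-0.70584136  0.70711712  0.02889734 -0.03063173] 18.85
```

View pics/f.png

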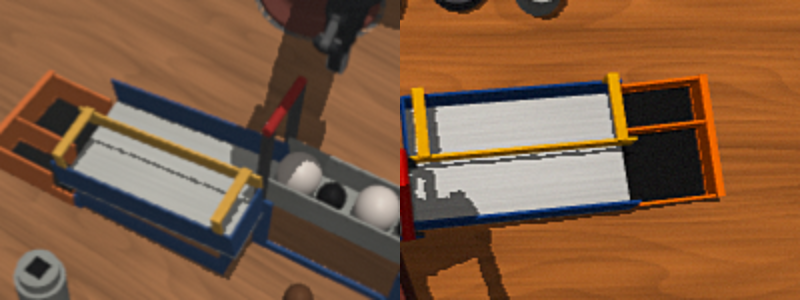

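The tray is flush, square and lined up with the sorter: -2 mm across, with its edge at crop x≈625 and its rails in line with the blue walls. All four balls are still in the hopper. Next is lowering the shut fingers behind the bar.

Emit:
drive_tool(
  motion=[
    [[0.2,0,0],[0,0,0],1],
    [[0,1,0],[0,0,0],1],
    [[0,1,0],[0,0,0],1],
    [[0,1,0],[0,0,0],1],
    [[0,0.7,0],[0,0,0],1],
    [[0,0,0],[0,0,0],1],
    [[0,0,-0.3],[0,0,0],1],
    [[0,0,-0.3],[0,0,0],1],
    [[0,0,-0.3],[0,0,0],1],
    [[0,0,-0.2],[0,0,0],1],
    [[0,0,-0.1],[0,0,0],1],
    [[0,0,0],[0,0,0],1],
  ],
)

```text
time: 20.15
tool_pos: [0.4553, 0.1992, 0.2296]
tool_rot: [0.707, -0.706, -0.029, 0.029]
contact_force: [1.1, 0.5, -0.5]
gripper_width: -0.005
```

```bash
cat > balls.py <<'E'
from h import *
def bar():
    f=grab('scene');g=grab('top')
    o=np.array([.517,.038]);t=np.deg2rad(5)
    for n,f in(('s',f),('t',g)):
        P,R,_=pts(f);h=cv2.cvtColor(f['img'],cv2.COLOR_BGR2HSV).astype(int)
        ok=(f['range_z']>0)&(P[...,0]>.38)&(P[...,0]<.54)&(P[...,1]>.05)&(P[...,1]<.25)&(P[...,2]>.2)
        p=P[ok&((h[...,0]<3)|(h[...,0]>175))&(h[...,1]>190)&(h[...,2]>70)]
        if len(p)>8:
            c=np.median(p,0);print(n,'bar',c.round(4),'y',((c[:2]-o)@[-np.sin(t),np.cos(t)]).round(4),'ang~',np.arcsin(np.clip((.144-((c[:2]-o)@[-np.sin(t),np.cos(t)]))/.15,-1,1)).round(3))
        d=P[...,:2]-o;X=d@[np.cos(t),np.sin(t)];Y=d@[-np.sin(t),np.cos(t)]
        reg=(f['range_z']>0)&(abs(X)<.09)&(Y>-.27)&(Y<.45)&(P[...,2]<.3)
        w=reg&(h[...,1]<40)&(h[...,2]>170)&(P[...,2]>.02)
        nc,l,s,c=cv2.connectedComponentsWithStats(w.astype(np.uint8))
        for i in range(1,nc):
            if 60<s[i,4]<900:
                m=l==i;print(n,'white?',s[i,4],X[m].mean().round(3),Y[m].mean().round(3),P[m][:,2].max().round(3))
    s=manip.state();print(s['time'],s['tool_pos'].round(4),s['contact_force'].round(1))
    return f,g
if __name__=='__main__': bar()
E
python3 balls.py
```

```text
s bar [0.4904 0.1819 0.2556] y 0.1457 ang~ -0.011
s white? 443 -0.067 -0.04 0.082
s white? 448 -0.021 -0.017 0.082
s white? 156 -0.04 0.187 0.163
s white? 213 -0.046 0.294 0.164
t bar [0.4202 0.174  0.2584] y 0.1439 ang~ 0.0
t white? 78 -0.083 0.23 0.151
20.25 [0.4552 0.1996 0.2294] [-0.9  0.3  0.3]
```

Emit:
drive_tool(
  motion=[
    [[0,0,-0.07],[0,0,0],1],
    [[0,0,-0.07],[0,0,0],1],
    [[0,0,-0.06],[0,0,0],1],
    [[0,0,-0.06],[0,0,0],1],
    [[0,0,-0.06],[0,0,0],1],
    [[0,0,-0.06],[0,0,0],1],
    [[0,0,-0.06],[0,0,0],1],
    [[0,0,-0.06],[0,0,0],1],
    [[0,0,-0.06],[0,0,0],1],
    [[0,0,-0.06],[0,0,0],1],
    [[0,0,0],[0,0,0],1],
    [[0,0,0],[0,0,0],1],
  ],
)

```text
time: 21.45
tool_pos: [0.4563, 0.1867, 0.2299]
tool_rot: [0.709, -0.704, -0.03, 0.03]
contact_force: [-0.4, 9.3, 0.8]
gripper_width: -0.001
```

```bash
python3 balls.py
```

```text
s white? 409 -0.067 -0.049 0.082
s white? 447 -0.021 -0.017 0.083
s white? 175 -0.042 0.177 0.165
s white? 217 -0.046 0.286 0.17
t bar [0.4193 0.1666 0.2586] y 0.1366 ang~ 0.049
t white? 66 -0.053 0.305 0.166
t white? 72 -0.083 0.212 0.154
21.55 [0.4563 0.1867 0.2299] [0.1 8.5 1.2]
```

Emit:
drive_tool(
  motion=[
    [[0,0,-0.06],[0,0,0],1],
    [[0,0,-0.06],[0,0,0],1],
    [[0,0,-0.06],[0,0,0],1],
    [[0,0,-0.06],[0,0,0],1],
    [[0,0,0],[0,0,0],1],
    [[0,0,0],[0,0,0],1],
    [[0,0,0],[0,0,0],1],
    [[0,0,0],[0,0,0],1],
    [[0,0,0],[0,0,0],1],
    [[0,0,0],[0,0,0],1],
    [[0,0,0],[0,0,0],1],
  ],
)

```text
time: 22.65
tool_pos: [0.4571, 0.1784, 0.2296]
tool_rot: [0.707, -0.706, -0.03, 0.029]
contact_force: [-0.9, 3.0, 1.8]
gripper_width: -0.001
```

```bash
python3 balls.py
```

```text
s white? 260 -0.048 -0.065 0.131
s white? 102 -0.068 0.003 0.079
s white? 131 -0.021 -0.098 0.065
s white? 95 -0.021 0.07 0.082
t bar [0.4209 0.1598 0.2571] y 0.1297 ang~ 0.095
t white? 291 -0.032 -0.04 0.129
22.75 [0.4571 0.1782 0.2296] [-0.2  3.9  2.1]
```

Emit:
drive_tool(
  motion=[
    [[0,0,0],[0,0,0],1],
    [[0,0,0],[0,0,0],1],
    [[0,0,0],[0,0,0],1],
    [[0,0,0],[0,0,0],1],
    [[0,0,0],[0,0,0],1],
    [[0,0,0],[0,0,0],1],
    [[0,0,0],[0,0,0],1],
    [[0,0,0],[0,0,0],1],
    [[0,0,0],[0,0,0],1],
    [[0,0,0],[0,0,0],1],
  ],
)

```text
time: 23.75
tool_pos: [0.4571, 0.1782, 0.2295]
tool_rot: [-0.706, 0.707, 0.03, -0.029]
contact_force: [-0.1, 3.3, 3.2]
gripper_width: 0.001
```

```bash
cat > v.py <<'E'
import sys
from balls import *
bar();f=grab('scene');g=grab('top')
cv2.imwrite('pics/'+sys.argv[1],np.hstack([cv2.resize(f['img'][100:280,210:470],(400,277)),cv2.resize(g['img'][160:310,180:480],(400,277))]))
E
python3 v.py g.png
```

```text
s white? 115 -0.033 -0.132 0.118
s white? 153 -0.016 -0.215 0.068
s white? 355 -0.067 -0.046 0.08
s white? 413 -0.021 -0.008 0.082
t bar [0.4199 0.1579 0.2582] y 0.1279 ang~ 0.108
t white? 263 -0.021 -0.219 0.07
t white? 288 -0.031 -0.147 0.111
23.85 [0.4571 0.1782 0.2295] [-0.4  2.9  3.8]
```

View pics/g.png

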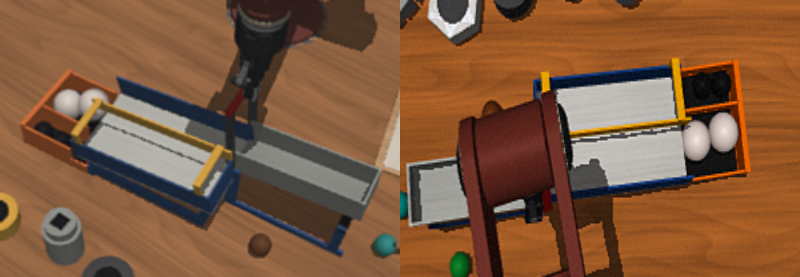

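All four balls have already left the hopper. The picture shows both whites in the wide compartment at crop (695,140) and (722,132), and both blacks in the narrow one at (700,85). The hopper must still pass 0.15 rad, so I'll tip on slowly and then let it back down.

Emit:
drive_tool(
  motion=[
    [[0,0,-0.1],[0,0,0],1],
    [[0,0,-0.1],[0,0,0],1],
    [[0,0,-0.1],[0,0,0],1],
    [[0,0,-0.1],[0,0,0],1],
    [[0,0,-0.1],[0,0,0],1],
    [[0,0,-0.1],[0,0,0],1],
    [[0,0,-0.1],[0,0,0],1],
    [[0,0,-0.1],[0,0,0],1],
    [[0,0,0],[0,0,0],1],
    [[0,0,0],[0,0,0],1],
    [[0,0,0],[0,0,0],1],
  ],
)

```text
time: 25.05
tool_pos: [0.4584, 0.1582, 0.2292]
tool_rot: [-0.706, 0.707, 0.029, -0.03]
contact_force: [-1.5, 2.7, 0.6]
gripper_width: 0.001
```

```bash
python3 balls.py
```

```text
s white? 155 -0.011 -0.215 0.072
s white? 337 -0.067 -0.063 0.077
s white? 462 -0.021 -0.035 0.08
t bar [0.4227 0.1406 0.2553] y 0.1104 ang~ 0.226
t white? 266 -0.017 -0.218 0.07
25.15 [0.4585 0.1583 0.2293] [-1.2  2.4  1. ]
```

Emit:
drive_tool(
  motion=[
    [[0,0,0.15],[0,0,0],1],
    [[0,0,0.15],[0,0,0],1],
    [[0,0,0.15],[0,0,0],1],
    [[0,0,0.15],[0,0,0],1],
    [[0,0,0.15],[0,0,0],1],
    [[0,0,0.15],[0,0,0],1],
    [[0,0,0.15],[0,0,0],1],
    [[0,0,0.1],[0,0,0],1],
    [[0,0,0.1],[0,0,0],1],
    [[0,0,0.1],[0,0,0],1],
    [[0,0,0.1],[0,0,0],1],
    [[0,0,0.1],[0,0,0],1],
  ],
)

```text
time: 26.35
tool_pos: [0.4554, 0.1967, 0.2287]
tool_rot: [-0.706, 0.707, 0.029, -0.029]
contact_force: [-0.6, -0.2, 0.5]
gripper_width: 0.002
```

Emit:
drive_tool(
  motion=[
    [[0,0,0.2],[0,0,0],1],
    [[0,0,0.4],[0,0,0],1],
    [[0,0,0.4],[0,0,0],1],
    [[0,-1,0],[0,0,0],1],
    [[0,-1,0],[0,0,0],1],
    [[0,-1,0],[0,0,0],1],
    [[0,-1,0],[0,0,0],1],
    [[0,0,0],[0,0,0],1],
    [[0,0,0],[0,0,0],1],
    [[0,0,0],[0,0,0],1],
    [[0,0,0],[0,0,0],1],
  ],
)

```text
time: 27.45
tool_pos: [0.4527, 0.2217, 0.3274]
tool_rot: [-0.706, 0.707, 0.029, -0.03]
contact_force: [-0.4, 0.0, 0.3]
gripper_width: 0.002
```

```bash
python3 v.py i.png; python3 - <<'E'
from st import *
p=tray();q=cv2.minAreaRect(p[:,:2].astype(np.float32));print(rel(q[0],np.deg2rad(q[2])))
g=grab('top');cv2.imwrite('pics/j.png',cv2.resize(g['img'][175:265,360:480],(600,450)))
E
```

```text
s bar [0.4873 0.181  0.2573] y 0.145 ang~ -0.007
s white? 150 -0.012 -0.215 0.068
s white? 455 -0.066 -0.03 0.084
s white? 491 -0.021 -0.028 0.081
t bar [0.4644 0.1752 0.2585] y 0.1413 ang~ 0.018
t white? 278 -0.017 -0.218 0.069
t white? 145 -0.081 0.288 0.15
27.55 [0.4529 0.2217 0.3279] [-0.3  1.   0.2]
tray ((0.5328569412231445, -0.16736552119255066), (0.16431614756584167, 0.11571448296308517), 5.314340591430664) z [0.0426 0.0566 0.0627]
[[0.44600000977516174, -0.11699999868869781], [0.4560000002384186, -0.2329999953508377], [0.6200000047683716, -0.21699999272823334], [0.609000027179718, -0.10199999809265137]]
(np.float64(-0.0022571361377499515), np.float64(0.00406499913571584))
```

View pics/i.png

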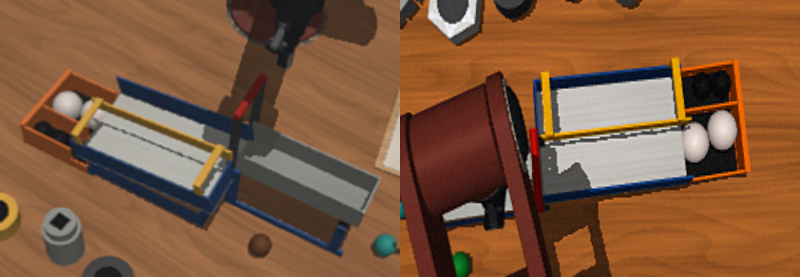

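View pics/j.png

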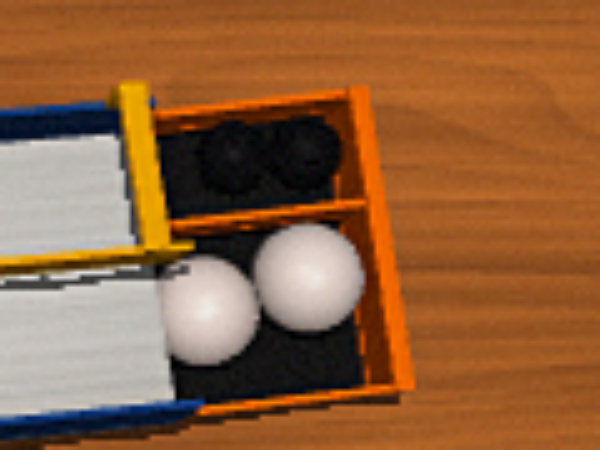

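Both whites are in the wide compartment, both blacks are in the narrow one, and the hopper is on its rest. I'll check numerically that the white ball near the board edge lies on the tray floor, then hand in.

```bash
python3 - <<'E'
from tray import *
from scipy.optimize import least_squares
c=np.array([.5329,-.1674])+.019*np.array([-.0926,.9957]);t=np.deg2rad(5.3)
for k in range(2):
    g=grab('top');P,R,o=pts(g)
    for nm,(u,v),r in(('W1',(401,237),.03),('W2',(421,230),.03),('B1',(407,206),.02),('B2',(421,205),.02)):
        n=6 if r>.025 else 4
        p=P[v-n:v+n+1,u-n:u+n+1].reshape(-1,3);p=p[p[:,2]>.02]
        s=least_squares(lambda x:np.linalg.norm(p-x,axis=1)-r,p.mean(0)-[0,0,r],loss='soft_l1',f_scale=.002).x
        d=s[:2]-c;print(nm,'tray xyz',(d@[np.cos(t),np.sin(t)]).round(3),(d@[-np.sin(t),np.cos(t)]).round(3),s[2].round(3))
print(manip.state()['contact_force'])
E
```

```text
W1 tray xyz -0.027 0.025 0.035
W2 tray xyz -0.016 -0.035 0.035
B1 tray xyz 0.057 -0.005 0.025
B2 tray xyz 0.055 -0.047 0.026
W1 tray xyz -0.027 0.025 0.035
W2 tray xyz -0.016 -0.035 0.035
B1 tray xyz 0.057 -0.006 0.026
B2 tray xyz 0.056 -0.046 0.025
[ 0.15840141 -0.19931515 -0.04124335]
```

All four balls are on the tray floor, settled and inside their limits.

```bash
python3 -c "
from plant import manip
print(manip.job_done(), manip.state()['time'])"
```

```text
the job is handed in; nothing more can be done
the job is handed in; nothing more can be done
```

I handed the job in at about 28 s of the 64 s. No verdict was reported, so what follows is from my own measurements.

**Tray:** My first pinch of the grip wall slipped off without moving the tray. I then pushed the wall from outside with the open fingers until the tray met the foot, at about 12 N. A small nudge on its far wall corrected about 10 mm of sideways offset. The last check put the tray at x −2 mm and y +4 mm from my estimated dock, with about 0.3° of yaw error. A positive y should not be possible, so my dock estimate is a few mm out.

**Hopper:** I tipped it slowly to about 0.1 rad, and all four balls rolled out and sorted themselves. I then took it to about 0.22 rad and let it back down. At the end the bar read −0.007 rad in one view and +0.018 rad in the other, both under the 0.03 limit. The two disagree by more than I'd like, but the arm partly hid the bar in the second view.

**Balls:** Two looks in a row put every ball at rest on the tray floor, in the tray's own x and y:

| Ball | Compartment | x (mm) | y (mm) |
|---|---|---|---|
| White | wide | −27 | +25 |
| White | wide | −16 | −35 |
| Black | narrow | +57 | −5 |
| Black | narrow | +56 | −46 |

The arm ended clear of everything. I did not measure the other things on the bench, but I planned the paths clear of them and never touched them knowingly.

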